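# Load the last blank and lock the indexed end stop

### The job

Finish loading the bench fence for boring: push the loose blank that lies in front of the open gap straight back until it sits flush against the fence board beside the two blanks already there. Then pull up the red knob of the index plunger, slide the blue stop along to close up the row, and let the pin drop fully into the hole that leaves all three blanks flat, square and held between the two stops. Leave the spare blank beyond the fixed end stop and the other things on the bench where they are.

Things in the scene. Friction and masses are not known exactly. Their poses are not given: they have to be found in the camera images.
- fence: Fence, fixed to the bench: plywood board 330 mm long, 46 mm high, 18 mm thick, aluminium index bar (top z 50 mm) behind it. Origin on the bench at the foot of its front face, at mid length. x: away from the robot, square to the front face (plane x = 0, blanks lie at x < 0); y: along the fence to the left; z up. Hole line at x = +34 mm.
- end_stop (a point): On the inner (right) face of the fixed aluminium end stop at the fence's left end: fence x = -40, y = +140, z = 14 mm. The end stop is 46 mm high, 20 mm thick and reaches from the fence face forward to x = -70 mm.
- first_hole (a point): Mouth of the rightmost of six 10 mm holes in the top of the index bar, where the pin sits at the start: fence x = +34, y = -115, z = 50 mm. The others follow to the left every 25 mm (y = -90, -65, -40, -15, +10 mm).
- stop_slide (a joint): Blue stop carriage along the fence (m): 0 with the pin in the rightmost hole (start), grows to the left, limits -0.008 to 0.132; holes at 0, 0.025, 0.050, 0.075, 0.100, 0.125. Space between the two stop faces = 0.227 minus this value, so a row fits its hole with 2 mm to spare. Pin lifted, it slides with 2.5 N friction, moved by the knob; pin play 1 mm each way.
- plunger (a joint): Height (m) of the spring plunger: 0 = pin fully in a hole, about 0.010 = pin riding on the bar between holes, 0.016 = fully up. Spring: 6 N down when seated, 12 N fully up. Above 0.011 the carriage is free. The pin's end is round: let go about 2 mm or less off a hole it drops in; let go farther off, it rides on the bar.
- knob (a point): Middle of the red plunger knob: round, upright, 31 mm diameter, 30 mm high (15 mm either way of this point), its underside 22 mm above the carriage's saddle (56 mm wide along the fence, top z 66 mm), with a 17 mm barrel between. On the hole line (fence x = +34 mm), z = 103 mm when seated, fence y = -115 mm + stop_slide.
- stop_face (a point): On the left face of the movable stop's arm, the face that meets the blanks: 28 mm left of the knob's axis along the fence, fence x = -40, z = 14 mm. The arm reaches forward to fence x = -78 mm and is 66 mm high.
- row_blank_1: Light wooden blank, 50 x 90 x 28 mm (its x, y, z), already in the row against the fixed end stop and the fence, its 90 mm length (y) square to the fence. Origin at the centre of its underside.
- row_blank_2: Second light wooden blank, same size 50 x 90 x 28 mm, lying beside the first in the row. Origin at the centre of its underside.
- narrow_blank: Light wooden blank, 50 (x) x 90 (y) x 28 mm, 0.08 to 0.17 kg, origin at the centre of its underside. This or the wide blank lies in front of the gap (fence y about -30 mm) and is the one to load, its 90 mm length ending square to the fence; the other is the spare, left beyond the fixed end stop (fence y over 200 mm).
- wide_blank: Dark brown wooden blank, 75 (x) x 90 (y) x 28 mm, 0.12 to 0.26 kg, origin at the centre of its underside. Trades places with the narrow blank: to be loaded if it lies in front of the gap (75 mm then adds to the row), else the spare.
- glue_bottle: White glue bottle with a blue label and orange tip, 59 mm diameter, 187 mm high, standing loose on the bench to the right of the work. Origin at the centre of its foot. Bystander.
- sanding_block: Cork sanding block in blue abrasive, 60 x 110 x 30 mm, lying to the right of the fence. Origin at the centre of its underside. Bystander.
There are look-alikes about, which are no part of the job. What is shaped like the wide_blank but turquoise is not meant.

How it is judged:
At the end, for the whole second after the job is handed in: Pin seated within 2 mm in the hole that fits the row: stop_slide 0.075 (narrow blank loaded) or 0.050 (wide), 3 mm tolerance. The three blanks lie flat, within 3.5 mm of touching the fence and 0.04 rad of square, side by side between the stops; spare blank beyond the end stop, moved under 10 mm (value of joint plunger below 0.002 m and velocity of joint stop_slide below 0.005 m/s and x of row_blank_1 in the frame of fence between -0.0485 and -0.0415 m and angle between the y axis of each of row_blank_1, row_blank_2 and the x axis of fence, either way round below 0.04 rad and height (world z) of each of row_blank_1, row_blank_2 below 0.004 m and x of row_blank_2 in the frame of fence between -0.0485 and -0.0415 m and y of row_blank_1 in the frame of fence above 0.108 m and y of row_blank_2 in the frame of fence above 0.056 m and ((value of joint stop_slide between 0.072 and 0.078 m and x of narrow_blank in the frame of fence between -0.0485 and -0.0415 m and angle between the y axis of narrow_blank and the x axis of fence, either way round below 0.04 rad and height (world z) of narrow_blank below 0.004 m and y of narrow_blank in the frame of fence between 0.0065 and 0.0185 m and linear speed of narrow_blank below 0.01 m/s and y of wide_blank in the frame of fence above 0.18 m and distance of wide_blank from where it was at the start of the episode below 0.01 m) or (value of joint stop_slide between 0.047 and 0.053 m and x of wide_blank in the frame of fence between -0.0485 and -0.0415 m and angle between the y axis of wide_blank and the x axis of fence, either way round below 0.04 rad and height (world z) of wide_blank below 0.004 m and y of wide_blank in the frame of fence between -0.006 and 0.006 m and linear speed of wide_blank below 0.01 m/s and y of narrow_blank in the frame of fence above 0.18 m and distance of narrow_blank from where it was at the start of the episode below 0.01 m))).
It fails at once if the glue bottle is shoved or knocked over (moved more than 20 mm) (distance of glue_bottle from where it was at the start of the episode above 0.02 m).
It fails at once if the sanding block is shoved or knocked over (moved more than 20 mm) (distance of sanding_block from where it was at the start of the episode above 0.02 m).
It also fails if it takes over 48 s, if anything falls off the work surface, if the arm or the gripper's body presses on something with over 40 N, if the wrist force passes 120 N, or if a joint passes its speed limit or range.

### The arm

A 7-joint arm with a two-finger parallel gripper is mounted at the origin on a cart in front of the work surface, level with it; the furniture and walls round the work are solid. World frame = base frame: x ahead of the robot, y to its left, z up, the work surface at z = 0. Lengths are in m, angles in rad, forces in N, time in s.
With the tool pointing down it reaches from about 0.4 to 0.85 m from the base axis. Payload 10.4 kg.
Tool frame: the origin (TCP) lies at the very end of the fingers, on their centre line; the grasp point (between the pads) lies 19 mm behind it; z points along the fingers, y is the line along which they close (so a half turn about z gives the same grasp; the last joint's range is limited). The gripper opens to 85 mm and grips with 20 to 120 N. Pads are 22 mm wide; open, the fingers measure 114 mm over their backs; the gripper's body (76 mm by 85 mm) begins 54 mm behind the grasp point. The pads swing forward as they close: fully open they stand 13 mm farther back than shut.
Start: joints at [-1.154, 0.332, -0.065, 1.46, 0.022, 1.35, -0.088], TCP at [0.266, 0.566, 0.193] pointing down, gripper open.
Joint ranges: [-2.6, 2.6], [-0.5, 2.12], [-1.47, 1.34], [0.16, 2.42], [-1.27, 4.41], [0.06, 2.06], [-2.6, 2.6]. Speed limits (rad/s): [2.22, 2.22, 2.79, 2.79, 3.14, 3.14, 3.14].

### API

Orientations are given as a unit quaternion [w, x, y, z].
In Python, from plant import bot, capture, camera_params, job gives the robot as it stands.
- The arm moves only by the tool send_rows, never from a script. Its arguments are lists of equal length, an entry for each row: "travel": the shift along the tool's x, y, z in mm, a list of three; "spin": the turn about the tool's z in rad. In form: {"travel": [[x, y, z], ...], "spin": [spin, ...]}. A call has 1 to 12 rows; each row is the pose to reach, as a shift and turn from the pose commanded when the call began, along the tool's axes at that moment; what a row does not reach only later rows make up. A row lasts 1/8 s, in which the tool goes at most 62.5 mm and 10.7 degrees, less where a joint would pass 70% of its speed; a pose out of reach is approached as far as the arm can. A call with a gripper value outside its range is refused whole. "jaw" is the opening, from 0 (shut) to 1 (fully open), set as the call begins (left out, the last holds). The fingers move at their own pace and stop on an object; the grip force is fixed at half the most. Time passes only in rows, so rows that repeat a pose let the fingers close. It gives the time, the measured TCP pose, the force, the opening and the grip force at its end, in the units of the state.
- bot.get_state(): the state, without advancing time (a new reading comes with each control period).
- capture(name): name is "scene" or "top" or "wrist"; returns the picture (480x640x3 uint8, blue, green, red); there is no depth.
- camera_params(name): a dict with "fx", "fy", "cx", "cy" (pixels), "cam_to_world" (4x4, takes a point from camera to world coordinates). Camera axes: x right, y up, looking along -z (the intrinsics and any distortion apply to the point x, -y, -z); pixel columns grow to the right and rows downward; lengths in m; the calibration is good to about 2 mm. The wrist camera is an equidistant fisheye: a pixel r from the principal point sees the ray r / f radians off the axis. A picture is of the moment at which its call begins: read the wrist's pose just before it. camera_params takes no time and is no camera call; for the wrist camera it gives the pose at the moment of the call.
- job.close_job(): hands the job in; it is judged then, once.
The state is a dict: "t": time; "joint_pos": joint angles; "joint_velocities": joint speeds; "tau": joint torques, N m; "tool_pos": TCP position; "orientation": TCP orientation; "contact_force": force on the tool from outside, world axes, zero at the start; "wrist_torque": the same for the moment, N m; "width": finger opening in m; "finger_force": force on a finger pad.
Only numpy, scipy, OpenCV 4.12 (cv2) and the standard library are available. Lean on these libraries where they do the work, as an engineer would, in place of code of your own. Each camera call takes 0.05 s, during which the arm holds its last target. There are 200 camera calls.

## Working session

There is one attempt and no reset: what is moved stays moved. The work goes in short steps, Python scripts to look and compute and a tool call to move; the robot and the scene stay as the last step left them, time stands still between calls to the robot, and variables do not carry over. Pictures are saved under pics/ and viewed, at most 10 in all, crops included, and the job is handed in when it is done.

Besides the shell and the picture viewer there is one more tool, called after "Call:" as name(argument=value, ...) on one line, values as JSON. send_rows: Moves the arm, as the interface text tells. Its arguments: {"type":"object","properties":{"travel":{"type":"array","items":{"type":"array","items":{"type":"number"}}},"spin":{"type":"array","items":{"type":"number"}},"jaw":{"type":"number"}},"required":["travel","spin"]}

```bash
mkdir -p pics; ls; python3 - <<'E'
from plant import bot, capture, camera_params
import cv2
s=bot.get_state(); print({k:s[k] for k in('t','tool_pos','orientation','width')})
for n in('scene','top'):
    cv2.imwrite(f'pics/{n}0.png',capture(n)); p=camera_params(n); print(n,p)
E
```

```text
pics
{'t': 0.0, 'tool_pos': array([0.26594391, 0.56513642, 0.19251021]), 'orientation': array([-1.20246217e-04,  2.18131335e-01,  9.75919172e-01, -6.89750838e-04]), 'width': 0.08509938977605874}
scene {'fx': 507.28588026291595, 'fy': 507.28588026291595, 'cx': 318.7610035248501, 'cy': 242.5648456120856, 'cam_to_world': array([[ 0.73194446,  0.46669708, -0.49643846,  0.04456945],
       [-0.68128001,  0.51273977, -0.52245141, -0.47808907],
       [ 0.01071719,  0.72061902,  0.69324842,  0.81823588],
       [ 0.        ,  0.        ,  0.        ,  1.        ]])}
top {'fx': 457.55295677043557, 'fy': 457.55295677043557, 'cx': 322.4930510239123, 'cy': 233.107215631326, 'cam_to_world': array([[ 0.02464877,  0.9959112 , -0.08690986,  0.47555243],
       [-0.9996323 ,  0.02357117, -0.01340373,  0.03260703],
       [-0.01130035,  0.08720829,  0.996126  ,  1.01998589],
       [ 0.        ,  0.        ,  0.        ,  1.        ]])}
```

View pics/scene0.png

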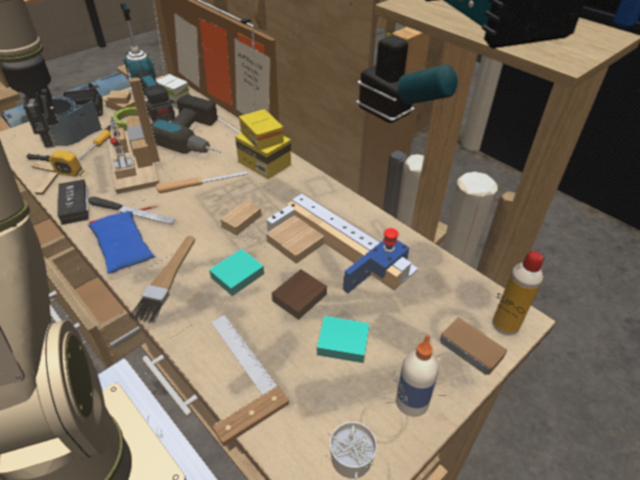

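View pics/top0.png

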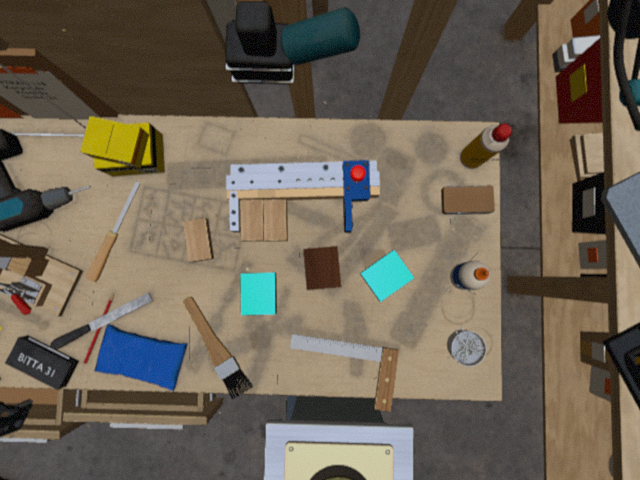

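The top view shows the dark brown blank in front of the gap at (322,268), and the spare narrow blank at (198,240). Dark-brown look-alikes are the turquoise blocks at (258,294) and (387,276), plus the brown sanding block at (468,200). By its description, I choose the dark brown one at (322,268). The knob is at (357,173). I'll check it in close crops.

```bash
python3 - <<'E'
import cv2
a=cv2.imread('pics/top0.png')[145:305,215:415]; cv2.imwrite('pics/topc.png',cv2.resize(a,None,fx=3.75,fy=3.75,interpolation=cv2.INTER_CUBIC))
a=cv2.imread('pics/scene0.png')[185:325,235:425]; cv2.imwrite('pics/scenec.png',cv2.resize(a,None,fx=4,fy=4,interpolation=cv2.INTER_CUBIC))
E
```

```text
(no output)
```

View pics/topc.png

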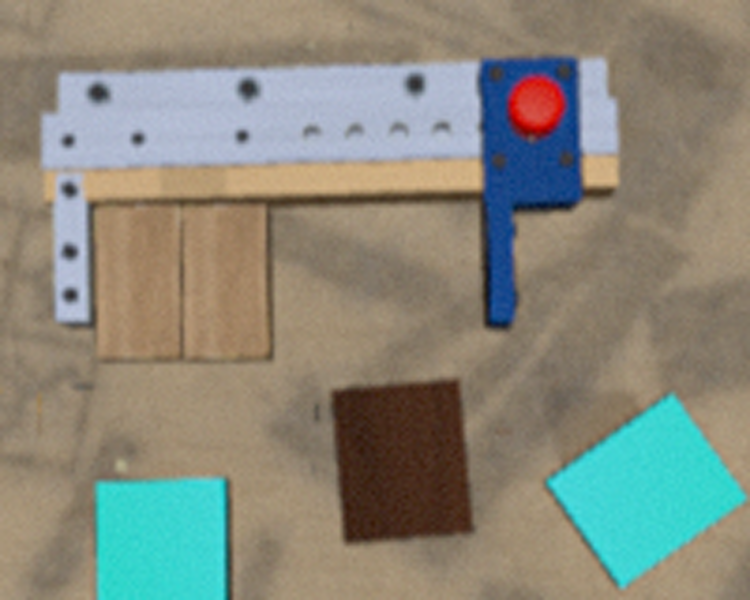

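View pics/scenec.png

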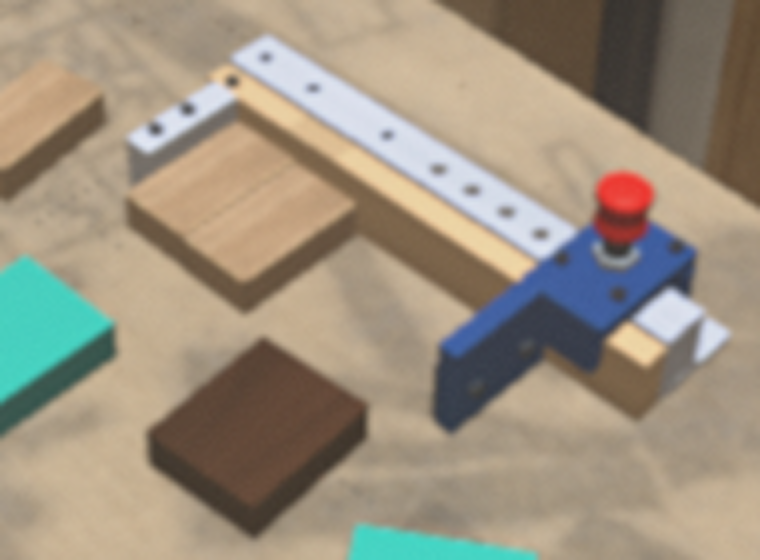

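```bash
cat > h.py <<'E'
import numpy as np
from plant import camera_params
def ray(n,p):
    c=camera_params(n); T=np.array(c['cam_to_world'])
    d=T[:3,:3]@np.array([(p[0]-c['cx'])/c['fx'],-(p[1]-c['cy'])/c['fy'],-1]); return T[:3,3],d/np.linalg.norm(d)
def atz(n,p,z):
    o,d=ray(n,p); return o+d*(z-o[2])/d[2]
def tri(pt,ps):
    A=np.zeros((3,3));b=np.zeros(3);L=[]
    for n,p in(('top',pt),('scene',ps)):
        o,d=ray(n,p);M=np.eye(3)-np.outer(d,d);A+=M;b+=M@o;L.append((o,M))
    x=np.linalg.solve(A,b); return x,max(np.linalg.norm(M@(x-o)) for o,M in L)
T=lambda p:(215+p[0]/3.75-.4,145+p[1]/3.75-.4)
S=lambda p:(235+p[0]/4-.4,185+p[1]/4-.4)
E
python3 - <<'E'
from h import *
np.set_printoptions(precision=4,suppress=True)
pts={'boardR':((618,187),(640,365),.046),'knobtop':((537,102),(624,190),.118),
'FL':((333,391),(264,340),.028),'FR':((460,380),(366,407),.028),'NR':((472,531),(253,505),.028),'NL':((346,543),(149,436),.028),
'rowNR':((271,358),(245,285),.028),'rowNL':((97,360),(128,205),.028),'rowFR':((268,203),(355,210),.028),
'armtipL':((487,325),(440,350),.066),'hole2':((442,128),(541,234),.050),'hole5':((312,132),(438,169),.050)}
for k,(t,s,z) in pts.items():
    x,e=tri(T(t),S(s)); print(k,x,'err%.4f'%e,'top',atz('top',T(t),z)[:2],'scene',atz('scene',S(s),z)[:2])
print('boardL',atz('top',T((45,200)),.046))
E
```

```text
boardR [ 0.6463 -0.0741  0.046 ] err0.0007 top [ 0.6468 -0.0745] scene [ 0.6457 -0.0737]
knobtop [ 0.6801 -0.0231  0.1127] err0.0001 top [ 0.679  -0.0228] scene [ 0.6753 -0.0265]
FL [0.5275 0.0863 0.0235] err0.0007 top [0.5268 0.0865] scene [0.5253 0.0827]
FR [0.5348 0.0134 0.0253] err0.0003 top [0.5349 0.0132] scene [0.5329 0.0119]
NR [0.4484 0.0042 0.0265] err0.0002 top [0.4483 0.0044] scene [0.4478 0.0031]
NL [0.4401 0.0763 0.0228] err0.0008 top [0.4396 0.0766] scene [0.4381 0.0721]
rowNR [0.5458 0.1228 0.0256] err0.0008 top [0.5451 0.1231] scene [0.5449 0.1205]
rowNL [0.5438 0.2252 0.0161] err0.0019 top [0.5415 0.2241] scene [0.5377 0.2135]
rowFR [0.6365 0.1289 0.0205] err0.0007 top [0.6359 0.1277] scene [0.6304 0.1235]
armtipL [ 0.5665 -0.0026  0.058 ] err0.0028 top [ 0.5637 -0.0004] scene [ 0.5632 -0.0092]
hole2 [0.6789 0.0269 0.0464] err0.0002 top [0.678  0.0271] scene [0.6761 0.0245]
hole5 [0.6745 0.1019 0.047 ] err0.0002 top [0.674  0.1016] scene [0.6719 0.0998]
boardL [0.6318 0.2543 0.046 ]
```

```bash
cat >> h.py <<'E'
from scipy.spatial.transform import Rotation as Rn
from plant import bot
O=np.array([.6393,.0899]); YAW=.045
def F2W(x,y,z):
    c,s=np.cos(YAW),np.sin(YAW); return np.array([O[0]+c*x-s*y,O[1]+s*x+c*y,z])
def W2F(p):
    c,s=np.cos(YAW),np.sin(YAW); d=np.array(p[:2])-O; return np.array([c*d[0]+s*d[1],-s*d[0]+c*d[1],p[2]])
def plan(*pts):
    s=bot.get_state(); w=s['orientation']; R=Rn.from_quat([w[1],w[2],w[3],w[0]]).as_matrix()
    tx=R[:2,0]; h=np.arctan2(tx[1],tx[0]); dh=(YAW+np.pi-h+np.pi)%(2*np.pi)-np.pi
    print('t %.2f'%s['t'],'fenceTCP mm',(W2F(s['tool_pos'])*1e3).round(1),'spin %.3f'%-dh,'F',s['contact_force'].round(1),'w %.4f'%s['width'],'q',s['joint_pos'].round(2))
    for p in pts: print(p,((R.T@(F2W(*p)-s['tool_pos']))*1e3).round(1))
E
python3 - <<'E'
from h import *
plan((-.245,-.038,.19),(-.245,-.038,.06),(-.245,-.038,.008))
E
```

```text
t 0.10 fenceTCP mm [-351.6  491.6  192.6] spin -0.485 F [-0.1  0.3 -0.2] w 0.0855 q [-1.15  0.33 -0.06  1.46  0.02  1.35 -0.09]
(-0.245, -0.038, 0.19) [-341.1 -418.9    3.2]
(-0.245, -0.038, 0.06) [-341.1 -418.7  133.2]
(-0.245, -0.038, 0.008) [-341.1 -418.7  185.2]
```

Call:
send_rows(travel=[[-34,-42,0],[-68,-84,0],[-102,-126,0],[-136,-168,0],[-170,-210,0],[-205,-252,0],[-239,-294,0],[-273,-336,0],[-307,-378,0],[-341,-419,3],[-341,-419,45],[-341,-419,90]], spin=[0,-0.08,-0.16,-0.24,-0.32,-0.4,-0.485,-0.485,-0.485,-0.485,-0.485,-0.485], jaw=0.5)

```text
t: 1.6
tool_pos: [0.3966, 0.0408, 0.1025]
orientation: [0.001, -0.022, 1.0, 0.001]
contact_force: [-0.1, 0.8, -1.1]
width: 0.0428
finger_force: 0.0
```

```bash
python3 - <<'E'
from h import *
plan((-.245,-.038,.03),(-.245,-.038,.008))
E
```

```text
t 1.60 fenceTCP mm [-244.7  -38.1  102.5] spin -0.001 F [-0.1  0.8 -1.1] w 0.0428 q [-0.66 -0.13  0.42  2.15  0.06  1.11  1.35]
(-0.245, -0.038, 0.03) [ 0.4  0.  72.5]
(-0.245, -0.038, 0.008) [ 0.5 -0.  94.5]
```

Call:
send_rows(travel=[[0,0,35],[0,0,70],[0,0,93],[0,0,94],[-15,0,94],[-25,0,94],[-33,0,94],[-41,0,94],[-49,0,94],[-57,0,94],[-66,0,94],[-75,0,94]], spin=[0,0,0,0,0,0,0,0,0,0,0,0])

```text
t: 3.1
tool_pos: [0.4718, 0.0447, 0.0093]
orientation: [0.0, -0.023, 1.0, 0.0]
contact_force: [0.9, 0.5, -0.2]
width: 0.0426
finger_force: 0.0
```

```bash
python3 - <<'E'
from h import *
from plant import capture
import cv2
plan((-.110,-.038,.008),(-.101,-.038,.008))
a=capture('top')[145:305,215:415]; cv2.imwrite('pics/top1.png',cv2.resize(a,None,fx=3.75,fy=3.75,interpolation=cv2.INTER_CUBIC))
E
```

```text
t 3.10 fenceTCP mm [-169.4  -37.6    9.3] spin 0.000 F [ 0.9  0.5 -0.2] w 0.0426 q [-0.61  0.21  0.46  2.07 -0.12  0.89  1.53]
(-0.11, -0.038, 0.008) [-59.4  -0.4   1.3]
(-0.101, -0.038, 0.008) [-68.4  -0.4   1.3]
```

View pics/top1.png

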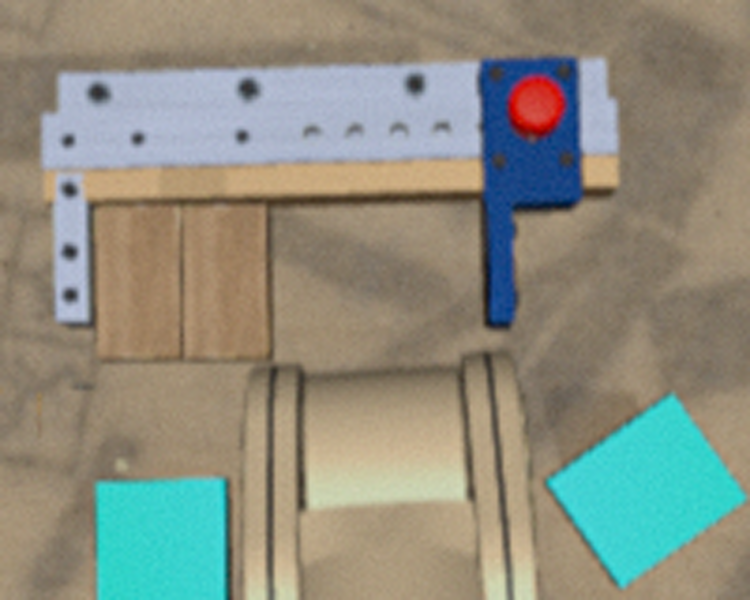

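The arm hides the blank here (wrist at about (385,450)), and the row and stop haven't moved. I'll continue the push.

Call:
send_rows(travel=[[-8,0,1],[-16,0,1],[-24,0,1],[-32,0,1],[-40,0,1],[-48,0,1],[-54,0,1],[-59,0,1],[-62,0,1],[-64,0,1],[-64,0,1]], spin=[0,0,0,0,0,0,0,0,0,0,0])

```text
t: 4.53
tool_pos: [0.5351, 0.0475, 0.0083]
orientation: [0.0, -0.023, 1.0, 0.0]
contact_force: [-0.1, -0.3, 0.4]
width: 0.0425
finger_force: 0.0
```

```bash
python3 - <<'E'
from h import *
from plant import capture
import cv2
plan()
a=capture('scene')[185:325,235:425]; cv2.imwrite('pics/scene1.png',cv2.resize(a,None,fx=4,fy=4,interpolation=cv2.INTER_CUBIC))
E
```

```text
t 4.53 fenceTCP mm [-106.   -37.6    8.3] spin 0.000 F [-0.1 -0.3  0.4] w 0.0425 q [-0.56  0.35  0.46  1.91 -0.19  0.93  1.6 ]
```

View pics/scene1.png

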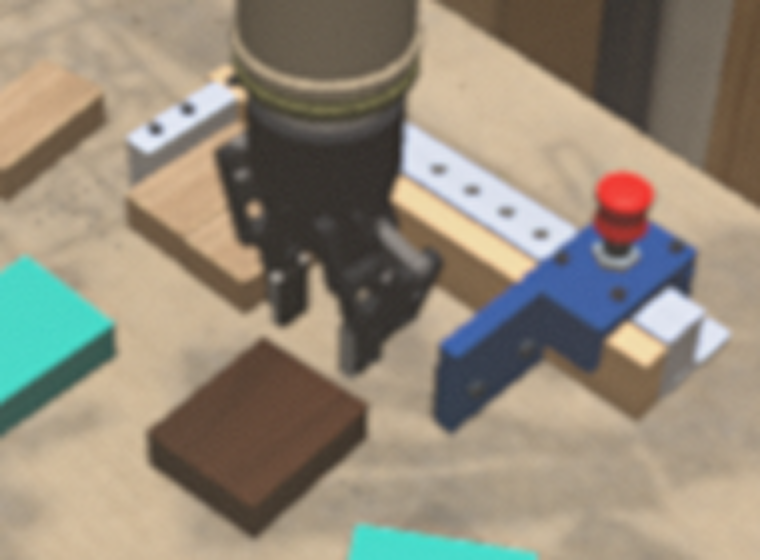

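The brown blank hasn't moved: its corners are still at (264,340) and (366,407). The fingertips, at (285,320) and (350,370), already stand beyond it, so I need to find out why the fingers missed it.

```bash
python3 - <<'E'
from h import *
np.set_printoptions(precision=4,suppress=True)
def proj(n,X):
    c=camera_params(n);T=np.array(c['cam_to_world']);v=T[:3,:3].T@(np.array(X)-T[:3,3]);return np.array([c['cx']+c['fx']*v[0]/-v[2],c['cy']-c['fy']*v[1]/-v[2]])
s=bot.get_state(); tcp=s['tool_pos']
for z in(.008,.02,.03,.04,.05):
    for y in(-.028,.028):
        print(z,y,(proj('scene',[tcp[0],tcp[1]+y,z])-[235,185])*4)
for p in((285,320),(350,370)):
    for z in (.008,.03,.05): print(p,z,W2F(atz('scene',S(p),z)))
print(camera_params('wrist'))
E
```

```text
0.008 -0.028 [356.5003 420.4266]
0.008 0.028 [285.1903 362.1057]
0.02 -0.028 [356.9162 405.3204]
0.02 0.028 [285.0487 346.9598]
0.03 -0.028 [357.2677 392.5491]
0.03 0.028 [284.9291 334.1597]
0.04 -0.028 [357.6239 379.6079]
0.04 0.028 [284.8079 321.1942]
0.05 -0.028 [357.9849 366.4936]
0.05 0.028 [284.6851 308.0599]
(285, 320) 0.008 [-0.0827  0.0142  0.008 ]
(285, 320) 0.03 [-0.0973 -0.0008  0.03  ]
(285, 320) 0.05 [-0.1106 -0.0145  0.05  ]
(350, 370) 0.008 [-0.084  -0.0369  0.008 ]
(350, 370) 0.03 [-0.0985 -0.0506  0.03  ]
(350, 370) 0.05 [-0.1118 -0.063   0.05  ]
{'fx': 371.64829954431775, 'fy': 371.64829954431775, 'cx': 319.8163840443927, 'cy': 239.21192528767364, 'cam_to_world': array([[-0.0457, -0.9603, -0.2752,  0.4651],
       [ 0.999 , -0.0442, -0.0115,  0.0438],
       [-0.0011, -0.2755,  0.9613,  0.1889],
       [ 0.    ,  0.    ,  0.    ,  1.    ]])}
```

The image puts the fingertips at about z = 40 mm while the state reports 8 mm, so the fingers passed over the blank. I'll lift slightly, go back behind the blank, then come down carefully while watching the force.

Call:
send_rows(travel=[[0,0,-12],[40,0,-12],[80,0,-12],[120,0,-12],[141,0,-12],[141,0,0],[141,0,8],[141,0,15],[141,0,15]], spin=[0,0,0,0,0,0,0,0,0])

```text
t: 5.7
tool_pos: [0.3942, 0.0408, -0.0074]
orientation: [-0.001, -0.022, 1.0, -0.001]
contact_force: [-0.6, 0.5, -0.6]
width: 0.0427
finger_force: 0.0
```

```bash
python3 - <<'E'
from h import *
from plant import capture
import cv2
plan()
a=capture('scene')[185:345,205:405]; cv2.imwrite('pics/scene2.png',cv2.resize(a,None,fx=3.75,fy=3.75,interpolation=cv2.INTER_CUBIC))
E
```

```text
t 5.70 fenceTCP mm [-247.1  -38.1   -7.4] spin -0.000 F [-0.6  0.5 -0.6] w 0.0427 q [-0.67  0.06  0.46  2.26 -0.04  0.83  1.44]
```

View pics/scene2.png

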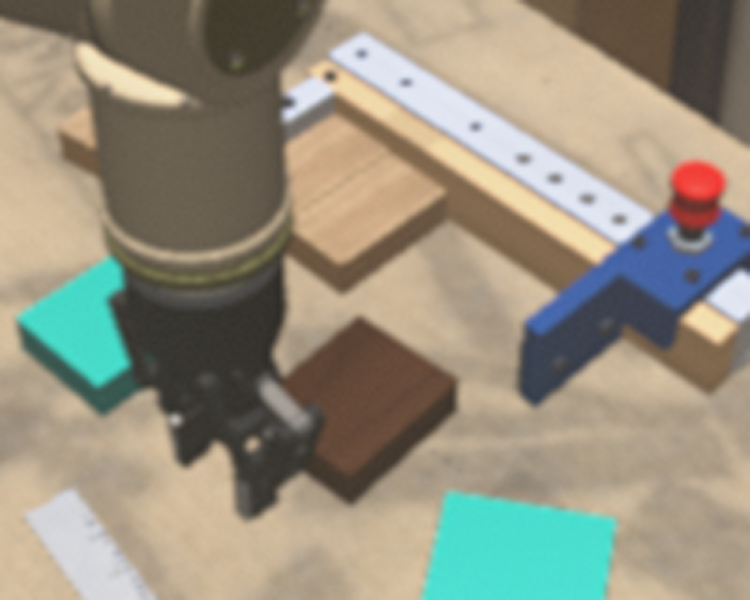

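The fingertips are at (185,463) and (248,515), just behind the near face of the blank. Next I'll compute their true height.

```bash
python3 - <<'E'
from h import *
for p in((185,463),(248,515)):
    q=(205+p[0]/3.75-.4,185+p[1]/3.75-.4)
    for z in (.0,.01,.02,.03): print(p,z,(W2F(atz('scene',q,z))*1e3).round(1))
plan()
E
```

```text
(185, 463) 0.0 [-238.7    7.2    0. ]
(185, 463) 0.01 [-243.4    0.5   10. ]
(185, 463) 0.02 [-248.    -6.2   20. ]
(185, 463) 0.03 [-252.7  -12.9   30. ]
(248, 515) 0.0 [-237.9  -43.6    0. ]
(248, 515) 0.01 [-242.5  -49.6   10. ]
(248, 515) 0.02 [-247.2  -55.7   20. ]
(248, 515) 0.03 [-251.9  -61.8   30. ]
t 5.75 fenceTCP mm [-246.9  -38.    -7.1] spin -0.000 F [-0.1 -0.1  0.1] w 0.0428 q [-0.67  0.06  0.46  2.26 -0.04  0.83  1.44]
```

Call:
send_rows(travel=[[0,0,3],[0,0,6],[0,0,9],[0,0,9]], spin=[0,0,0,0])

```text
t: 6.25
tool_pos: [0.3941, 0.0411, -0.0159]
orientation: [-0.0, -0.023, 1.0, -0.0]
contact_force: [0.5, -0.2, 0.3]
width: 0.0428
finger_force: 0.0
```

Call:
send_rows(travel=[[0,0,2],[0,0,4],[0,0,4]], spin=[0,0,0])

```text
t: 6.62
tool_pos: [0.3941, 0.0411, -0.0198]
orientation: [-0.0, -0.023, 1.0, -0.0]
contact_force: [0.1, 0.0, -0.1]
width: 0.0424
finger_force: 0.0
```

Call:
send_rows(travel=[[-20,0,0],[-30,0,0],[-38,0,0],[-46,0,0],[-54,0,0],[-62,0,0],[-70,0,0],[-78,0,0]], spin=[0,0,0,0,0,0,0,0])

```text
t: 7.62
tool_pos: [0.4727, 0.0447, -0.0197]
orientation: [-0.0, -0.023, 1.0, 0.0]
contact_force: [-1.9, -0.7, 0.4]
width: 0.0427
finger_force: 0.4
```

Call:
send_rows(travel=[[-8,0,0],[-16,0,0],[-24,0,0],[-32,0,0],[-40,0,0],[-48,0,0],[-54,0,0],[-58,0,0]], spin=[0,0,0,0,0,0,0,0])

```text
t: 8.62
tool_pos: [0.5304, 0.0473, -0.0197]
orientation: [-0.0, -0.023, 1.0, 0.0]
contact_force: [-2.0, -0.6, 0.7]
width: 0.0425
finger_force: 0.7
```

```bash
python3 - <<'E'
from h import *
from plant import capture
import cv2
plan()
a=capture('scene')[185:345,205:405]; cv2.imwrite('pics/scene3.png',cv2.resize(a,None,fx=3.75,fy=3.75,interpolation=cv2.INTER_CUBIC))
E
```

```text
t 8.62 fenceTCP mm [-110.7  -37.7  -19.7] spin 0.000 F [-2.  -0.6  0.7] w 0.0425 q [-0.56  0.38  0.45  1.94 -0.22  0.87  1.62]
```

View pics/scene3.png

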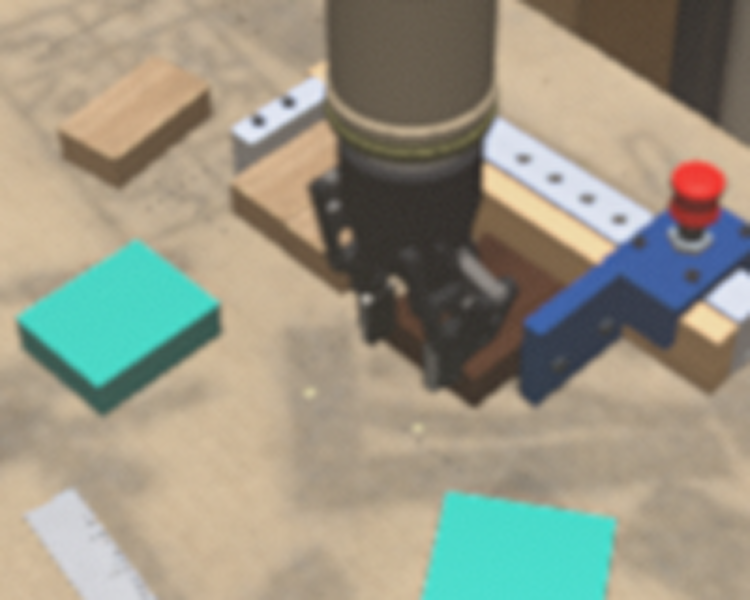

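The blank is now being pushed square, with its near-right corner at (475,400). I'll push the last bit slowly, checking the force.

Call:
send_rows(travel=[[-3,0,0],[-6,0,0],[-8,0,0],[-8,0,0]], spin=[0,0,0,0])

```text
t: 9.18
tool_pos: [0.5384, 0.0477, -0.0197]
orientation: [0.0, -0.023, 1.0, 0.0]
contact_force: [0.3, -0.5, 0.3]
width: 0.0424
finger_force: 0.0
```

Call:
send_rows(travel=[[-1,0,0],[-2,0,0],[-2,0,0]], spin=[0,0,0])

```text
t: 9.55
tool_pos: [0.5402, 0.0478, -0.0197]
orientation: [0.0, -0.023, 1.0, 0.0]
contact_force: [-0.3, 0.0, 0.7]
width: 0.0429
finger_force: 0.3
```

Call:
send_rows(travel=[[-1,0,0],[-2,0,0],[-2,0,0]], spin=[0,0,0])

```text
t: 9.93
tool_pos: [0.5409, 0.0478, -0.02]
orientation: [-0.001, -0.023, 1.0, 0.0]
contact_force: [-6.4, 0.3, 5.2]
width: 0.0434
finger_force: 3.3
```

Call:
send_rows(travel=[[-1,0,0],[-2,0,0],[-2,0,0]], spin=[0,0,0])

```text
t: 10.3
tool_pos: [0.5408, 0.0478, -0.0204]
orientation: [-0.003, -0.023, 1.0, 0.0]
contact_force: [-14.5, -0.8, 10.1]
width: 0.043
finger_force: 7.4
```

Call:
send_rows(travel=[[-1,0,0],[-2,0,0],[-2,0,0]], spin=[0,0,0])

```text
t: 10.68
tool_pos: [0.5407, 0.0477, -0.0209]
orientation: [-0.005, -0.023, 1.0, 0.0]
contact_force: [-22.7, 0.1, 16.1]
width: 0.0427
finger_force: 11.4
```

The blank is flush: the contact force rose to 23 N at TCP fence x of about -100 mm. I'll back off, set the jaw to about knob width, and touch the bench to get the true fingertip height.

Call:
send_rows(travel=[[10,0,0],[36,0,0],[36,0,0],[36,0,4],[36,0,7],[36,0,7]], spin=[0,0,0,0,0,0], jaw=0.37)

```text
t: 11.42
tool_pos: [0.5103, 0.0463, -0.0271]
orientation: [-0.0, -0.023, 1.0, -0.0]
contact_force: [-0.7, -0.1, 1.2]
width: 0.0317
finger_force: 0.0
```

Call:
send_rows(travel=[[0,0,2],[0,0,3],[0,0,3]], spin=[0,0,0])

```text
t: 11.8
tool_pos: [0.5101, 0.0464, -0.0298]
orientation: [-0.0, -0.023, 1.0, 0.0]
contact_force: [-1.1, 0.4, -0.0]
width: 0.0313
finger_force: 0.0
```

Call:
send_rows(travel=[[0,0,2],[0,0,3],[0,0,3]], spin=[0,0,0])

```text
t: 12.18
tool_pos: [0.51, 0.0464, -0.0328]
orientation: [-0.0, -0.023, 1.0, 0.0]
contact_force: [0.5, -0.1, -0.3]
width: 0.0315
finger_force: 0.0
```

Call:
send_rows(travel=[[0,0,2],[0,0,2]], spin=[0,0])

```text
t: 12.42
tool_pos: [0.51, 0.0464, -0.0349]
orientation: [-0.0, -0.023, 1.0, 0.0]
contact_force: [-0.2, -0.0, -0.0]
width: 0.0314
finger_force: 0.0
```

Call:
send_rows(travel=[[0,0,2],[0,0,2]], spin=[0,0])

```text
t: 12.68
tool_pos: [0.51, 0.0464, -0.0369]
orientation: [-0.0, -0.023, 1.0, -0.0]
contact_force: [-0.1, 0.5, -0.8]
width: 0.0316
finger_force: 0.0
```

Call:
send_rows(travel=[[0,0,2],[0,0,2]], spin=[0,0])

```text
t: 12.92
tool_pos: [0.5103, 0.0465, -0.0385]
orientation: [0.0, -0.023, 1.0, 0.0]
contact_force: [-2.4, -1.1, 5.5]
width: 0.0318
finger_force: 2.4
```

Contact with the bench came at reported z = -38 mm. At this opening the true tip height is therefore about reported z + 38 mm. Next is the knob, where I want the tips at true z ≈ 84 mm, i.e. reported z ≈ 46 mm.

```bash
python3 - <<'E'
from h import *
plan((-.13,-.038,.11),(.034,-.115,.11),(.034,-.115,.046))
E
```

```text
t 12.93 fenceTCP mm [-130.9  -37.6  -38.5] spin 0.000 F [-2.4 -1.1  5.5] w 0.0318 q [-0.57  0.38  0.45  2.   -0.22  0.81  1.62]
(-0.13, -0.038, 0.11) [  -0.9   -0.4 -148.5]
(0.034, -0.115, 0.11) [-164.9  -77.4 -148.5]
(0.034, -0.115, 0.046) [-164.9  -77.4  -84.5]
```

Call:
send_rows(travel=[[0,0,-20],[0,0,-70],[0,0,-130],[-30,-15,-155],[-80,-38,-155],[-130,-60,-155],[-165,-77,-155],[-165,-77,-155],[-165,-77,-120],[-165,-77,-90],[-165,-77,-85],[-165,-77,-85]], spin=[0,0,0,0,0,0,0,0,0,0,0,0], jaw=1.0)

```text
t: 14.42
tool_pos: [0.6785, -0.0228, 0.0471]
orientation: [0.0, -0.023, 1.0, 0.0]
contact_force: [0.3, -0.8, 0.9]
width: 0.0854
finger_force: 0.0
```

```bash
python3 - <<'E'
from h import *
from plant import capture
import cv2
plan((.034,-.115,.046))
s=capture('scene')[165:305,290:450]; s=cv2.resize(s,(400,350),interpolation=cv2.INTER_CUBIC)
w=cv2.resize(capture('wrist'),(400,300)); w=cv2.copyMakeBorder(w,0,50,0,0,cv2.BORDER_CONSTANT)
cv2.imwrite('pics/k.png',cv2.hconcat([s,w]))
E
```

```text
t 14.43 fenceTCP mm [  34.1 -114.3   47.1] spin 0.000 F [ 0.3 -0.8  0.9] w 0.0854 q [-0.39  0.6   0.51  1.49 -0.31  1.13  1.79]
(0.034, -0.115, 0.046) [ 0.1 -0.7  1.1]
```

View pics/k.png

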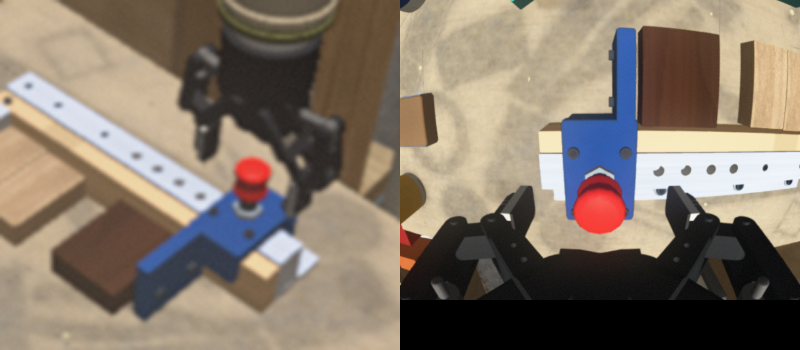

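The wrist view shows the blank flush beside the row, and the knob at (598,212) centred between the pads at (515,…) and (685,…). In the scene view the tips, (205,155) and (297,210), look high against the knob top at (252,172), so I'll compute the height.

```bash
python3 - <<'E'
from h import *
def proj(n,X):
    c=camera_params(n);T=np.array(c['cam_to_world']);v=T[:3,:3].T@(np.array(X)-T[:3,3]);return np.array([c['cx']+c['fx']*v[0]/-v[2],c['cy']-c['fy']*v[1]/-v[2]])
for z in(.08,.09,.1,.11,.118):
    print(z,*[((proj('scene',F2W(.034,-.115+d,z))-[290,165])*2.5).round(0) for d in(0,-.05,.05)])
E
```

```text
0.08 [246. 198.] [294. 228.] [201. 169.]
0.09 [248. 189.] [296. 219.] [202. 160.]
0.1 [249. 180.] [297. 210.] [203. 152.]
0.11 [250. 171.] [299. 201.] [204. 143.]
0.118 [251. 164.] [300. 194.] [204. 136.]
```

Call:
send_rows(travel=[[0,-0.5,4],[0,-0.5,8],[0,-0.5,8]], spin=[0,0,0])

```text
t: 14.9
tool_pos: [0.6782, -0.0235, 0.0379]
orientation: [-0.0, -0.023, 1.0, 0.0]
contact_force: [-0.1, -0.0, 0.1]
width: 0.0855
finger_force: 0.0
```

Call:
send_rows(travel=[[0,0,0],[0,0,0],[0,0,0],[0,0,0],[0,0,0],[0,0,0]], spin=[0,0,0,0,0,0], jaw=0.0)

```text
t: 15.65
tool_pos: [0.6786, -0.0235, 0.0386]
orientation: [0.0, -0.023, 1.0, 0.0]
contact_force: [-1.1, 0.5, 4.9]
width: 0.0295
finger_force: 59.0
```

Gripped the knob (29.5 mm, 59 N). Lift 13 mm.

Call:
send_rows(travel=[[0,0,-4],[0,0,-8],[0,0,-12],[0,0,-14],[0,0,-14]], spin=[0,0,0,0,0])

```text
t: 16.27
tool_pos: [0.6783, -0.0235, 0.0515]
orientation: [-0.0, -0.023, 1.0, -0.0]
contact_force: [5.4, -1.1, -11.5]
width: 0.0295
finger_force: 60.1
```

```bash
python3 - <<'E'
from h import *
plan((.034,-.065,.0526))
E
```

```text
t 16.27 fenceTCP mm [  33.9 -115.    51.5] spin 0.000 F [  5.4  -1.1 -11.5] w 0.0295 q [-0.39  0.59  0.51  1.48 -0.31  1.14  1.79]
(0.034, -0.065, 0.0526) [-0.1 50.  -1.1]
```

Call:
send_rows(travel=[[0,2,0],[0,5,0],[0,8,0],[0,11,0],[0,14,0],[0,17,0],[0,20,0],[0,23,0],[0,26,0],[0,29,0],[0,31,0],[0,31,0]], spin=[0,0,0,0,0,0,0,0,0,0,0,0])

```text
t: 17.77
tool_pos: [0.6768, 0.0067, 0.0514]
orientation: [-0.0, -0.022, 1.0, -0.001]
contact_force: [6.4, -1.2, -10.7]
width: 0.0295
finger_force: 60.1
```

Call:
send_rows(travel=[[0,3,0],[0,6,0],[0,9,0],[0,12,0],[0,15,0],[0,17,0],[0,19,0],[0,19,0]], spin=[0,0,0,0,0,0,0,0])

```text
t: 18.77
tool_pos: [0.6758, 0.0255, 0.0513]
orientation: [-0.0, -0.022, 1.0, -0.001]
contact_force: [5.7, -2.4, -11.3]
width: 0.0299
finger_force: 60.2
```

```bash
python3 - <<'E'
from h import *
plan((.034,-.065,.0526))
E
```

```text
t 18.77 fenceTCP mm [ 33.6 -65.9  51.3] spin -0.000 F [  5.7  -2.4 -11.3] w 0.0299 q [-0.46  0.59  0.51  1.49 -0.3   1.14  1.71]
(0.034, -0.065, 0.0526) [-0.4  0.9 -1.3]
```

Call:
send_rows(travel=[[0,1,0],[0,1,0],[0,1,3],[0,1,6],[0,1,9],[0,1,12],[0,1,13],[0,1,13]], spin=[0,0,0,0,0,0,0,0])

```text
t: 19.77
tool_pos: [0.6759, 0.0271, 0.0393]
orientation: [-0.0, -0.022, 1.0, -0.0]
contact_force: [1.8, -3.7, -7.4]
width: 0.03
finger_force: 60.6
```

```bash
python3 - <<'E'
from h import *
plan((.034,-.065,.0386))
E
```

```text
t 19.77 fenceTCP mm [ 33.7 -64.4  39.3] spin -0.000 F [ 1.8 -3.7 -7.4] w 0.0300 q [-0.46  0.6   0.5   1.5  -0.31  1.12  1.71]
(0.034, -0.065, 0.0386) [-0.3 -0.6  0.7]
```

The force has fallen to the spring's near-seated value and z is back to the start height. Release and lift clear.

Call:
send_rows(travel=[[0,-0.5,1],[0,-0.5,1],[0,-0.5,1]], spin=[0,0,0])

```text
t: 20.15
tool_pos: [0.6761, 0.0272, 0.0387]
orientation: [-0.0, -0.023, 1.0, 0.0]
contact_force: [-2.4, -1.2, -0.1]
width: 0.0295
finger_force: 60.9
```

Call:
send_rows(travel=[[0,0,0],[0,0,0],[0,0,0],[0,0,0],[0,0,-20],[0,0,-60],[0,0,-90],[60,0,-100],[120,0,-100],[180,0,-100],[230,0,-100],[230,0,-100]], spin=[0,0,0,0,0,0,0,0,0,0,0,0], jaw=1.0)

```text
t: 21.65
tool_pos: [0.4443, 0.0165, 0.1396]
orientation: [0.001, -0.023, 1.0, 0.002]
contact_force: [2.0, -0.2, 1.0]
width: 0.0851
finger_force: 0.0
```

```bash
python3 - <<'E'
from h import *
from plant import capture
import cv2
plan()
s=capture('scene'); cv2.imwrite('pics/sfull.png',s); s=cv2.resize(s[185:325,235:425],(400,295),interpolation=cv2.INTER_CUBIC)
w=cv2.resize(capture('wrist'),(400,300))
s=cv2.copyMakeBorder(s,0,5,0,0,cv2.BORDER_CONSTANT)
t=capture('top');cv2.imwrite('pics/tfull.png',t); t=cv2.resize(t[145:265,215:415],(500,300),interpolation=cv2.INTER_CUBIC)
t=cv2.copyMakeBorder(t,0,0,0,300,cv2.BORDER_CONSTANT)
cv2.imwrite('pics/end.png',cv2.vconcat([cv2.hconcat([s,w]),t]))
E
```

```text
t 21.65 fenceTCP mm [-198.2  -64.5  139.6] spin 0.000 F [ 2.  -0.2  1. ] w 0.0851 q [-0.7  -0.06  0.55  2.01  0.03  1.18  1.45]
```

View pics/end.png

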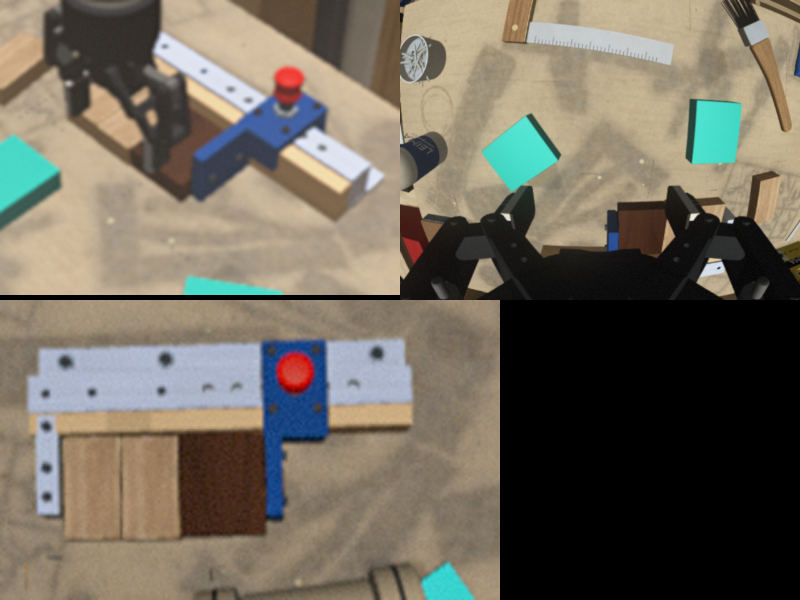

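The top view shows all three blanks in line between the stops, with near edges at (63,541), (180,538) and (266,534). The stop sits two holes in: -15 and +10 are visible on its left, -115 on its right. I'll do a numeric check of the near edges and the knob before handing in.

```bash
python3 - <<'E'
from h import *
for p in((63,541),(180,538),(266,534)): print((W2F(atz('top',(215+p[0]/2.5-.3,145+(p[1]-300)/2.5-.3),.028))*1e3).round(1))
t=(215+295/2.5-.3,145+72/2.5-.3); s=(235+288/2.105-.3,185+75/2.105-.3)
x,e=tri(t,s); print('knobtop',(W2F(x)*1e3).round(1),e)
E
```

```text
[-92.7 139.8  28. ]
[-92.3  37.7  28. ]
[-90.4 -37.2  28. ]
knobtop [ 33.3 -64.5 115. ] 0.0005018732399659539
```

```bash
python3 -c "
from plant import job
print(job.close_job())"
```

```text
the job is handed in; nothing more can be done
None
```

The job is handed in at about 22 s: the wide dark-brown blank is flush against the fence, the blue stop is at the 0.050 hole with the pin down by the knob height and spring force, and I touched neither the spare nor the bystanders; no verdict came back.

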